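# Press a bundle of banknotes for banding

## Robot

A 6-joint arm with a two-finger parallel gripper is mounted at the origin on the work surface. World frame = base frame: x ahead of the robot, y to its left, z up, the work surface at z = 0. Lengths are in m, angles in rad, forces in N, time in s.
With the tool pointing down it reaches from about 0.35 to 0.85 m from the base axis. Payload 8.1 kg.
Tool frame: the origin (TCP) lies on the centre line of the jaws, within the pads' length; the fingertips stand robot.tips_ahead ahead of it and the grasp point (between the pads) lies 6 mm ahead of it (robot.tips_ahead is the distance from the TCP to the fingertips, in m); z points along the fingers, y is the line along which they close (so a half turn about z gives the same grasp; the last joint's range is limited). The gripper opens to 93 mm and grips with 3 to 60 N. Pads are 15 mm wide; open, the fingers measure 128 mm over their backs; the gripper's body (75 mm by 188 mm) begins 65 mm behind the grasp point.
Start: joints at [-1.428, 0.13, 1.488, -0, 1.523, -0.085], TCP at [0.136, -0.584, 0.244] pointing down, gripper open.
Joint ranges: [-2.96, 2.96], [-0.89, 2.26], [0.02, 2.5], [-1.34, 4.48], [0, 2.73], [-2.66, 2.66]. Speed limits (rad/s): [2.39, 2.39, 2.79, 3.14, 3.14, 3.14].

## Interface

Orientations are given as a rotation vector (axis times angle).
In Python, from plant import robot gives the robot as it stands.
- The arm moves only by the tool apply_moves, never from a script. Its arguments are lists of equal length, an entry for each row: "delta_pos": the shift along the tool's x, y, z in cm, a list of three; "twist": the turn about the tool's z in rad. A call has 1 to 8 rows; each row shifts and turns the commanded pose from where the row before left it, along the tool's axes as they then stand; what a row does not reach is not made up. A row lasts 1/8 s, in which the tool goes at most 62.5 mm and 10.7 degrees, less where a joint would pass 70% of its speed; a pose out of reach is approached as far as the arm can. A call with a gripper value outside its range is refused whole. "gripper" is the finger opening in cm, from 0 to 9.3, set as the call begins (left out, the last holds). The fingers move at their own pace and stop on an object; "squeeze" is the grip in N (left out, the last holds). Time passes only in rows, so rows that do not move let the fingers close. It gives the time, the measured TCP pose, the force, the opening and the grip force at its end, in the units of the state.
- robot.read_state(): the state, without advancing time (a new reading comes with each control period).
- robot.read_camera(name): name is "scene" or "top" or "wrist"; returns a dict with "frame" (384x512x3 uint8, red, green, blue), "vertical_fov" (degrees; the focal length in pixels is half the picture's height over the tangent of half this angle, whatever the lens; pixels are square), "cx", "cy" (the principal point, pixels), "k1" (the pictures are not rectified: a ray, as slopes to the right and down, at radius r is drawn at 1 + k1 r^2 times it, then the intrinsics apply), "R" (3x3) and "t" (3): a world point X has camera coordinates R X + t. Camera axes: x right, y down, z forward; pixel columns grow to the right and rows downward; lengths in m; the calibration is good to about 2 mm. A picture is of the moment at which its call begins. There is no depth.
- robot.close_job(): hands the job in; it is judged then, once.
The state is a dict: "t": time; "q": joint angles; "dq": joint speeds; "joint_torque": joint torques, N m; "tool_pos": TCP position; "orientation": TCP orientation; "force": force on the tool from outside, world axes, zero at the start; "wrist_torque": the same for the moment, N m; "opening": finger opening in m; "gripper_force": force on a finger pad.
Only numpy, scipy, OpenCV 4.12 (cv2) and the standard library are available. Lean on these libraries where they do the work, as an engineer would, in place of code of your own. Each camera call takes 0.05 s, during which the arm holds its last target. There are 200 camera calls.

## Task

Get the bundle of banknotes ready for banding: lay it in the note press, slid fully home against the back stop between the side guides, then wind the crank clockwise until the platen has come down on it and squeezes it firmly, by about 3 mm, without crushing it. Leave it clamped like that and leave the things around on the desk where they are.

Things in the scene. Friction and masses are not known exactly. Their poses are not given: they have to be found in the camera images.
- press: Small screw press for banknotes, fixed on the desk; blue base 265 x 170 mm. Origin: on the desk, below the vertical screw's axis; z up. Loading side -x, back stop +x. The flat bed is 18 mm above the desk and runs from x = -190 to +75 mm. Two columns, 22 mm thick (30 mm collars at the foot), stand at x = 0, y = -70 and +70 mm.
- bed_home (a point): Point on the bed where the centre of the bundle's underside lies when home, its long side along x; axes as the press. Two straight side guides, 10 mm high, 70 mm apart inside, run beside it from x = -60 to +62 mm; from x = -60 to -105 mm they flare out to 90 mm. In front of that the bed is plain.
- back_stop (a point): Middle of the back stop's foot, on the face that the bundle's end must touch: 62 mm behind the home point (+x). The stop is 80 mm wide and rises 34 mm above the bed. Axes as the press.
- head_top (a point): On the screw's axis, 168 mm above the desk, highest point of the fixed frame. The cross-head joining the columns, 38 mm in x and 172 mm in y, spans heights 126 to 158 mm above the desk, with nuts on top up to 168 mm. Axes as the press.
- platen: Aluminium pressure plate of the press, 76 (x) x 60 (y) x 12 mm, hung on the screw. Origin: centre of its pressing face (underside), axes as the press. It only moves up and down, 14 mm down for each full clockwise turn of the crank, and stays where left. With the crank at 0 its face is 89.5 mm above the desk, 71.5 mm above the bed.
- crank (a joint): Turn of the crank in rad, growing clockwise seen from above (platen goes down), from its upper end 0 to 22. At 0 the crank arm points to the loading side (-x of the press). It takes about 0.28 N m to turn (5.6 N at the grip), more as the platen presses, and stays where left.
- crank_grip (a point): Centre of the crank's red upright grip, 50 mm from the screw axis, 133 mm above the pressing face (it goes down with the platen). The grip does not spin on its arm: 14 mm thick along its circle, 24 mm radially, 46 mm high (23 mm above and below this point). The arm is below it; the hub (32 mm across) is lower than this point. x: radial, towards the axis; z up.
- bundle: Bundle of banknotes: five grey-green packs with yellow paper bands, 124 (x, long) x 62 (y) x 54 mm high, 0.32 kg, loose on the desk. Origin: centre of its underside, z up. It is firm sideways but the stack gives in height: about 1 mm for every 20 N of pressing.
- calculator: Black desk calculator, 150 x 100 x 16 mm, loose, origin under its centre. Leave alone.
- stamp: Blue and black self-inking stamp, 62 x 36 x 64 mm, loose, origin under its centre. Leave alone.
- coin_tray: Grey coin tray, 160 x 110 x 24 mm, loose, origin under its centre. Leave alone.

How it is judged:
By the outcome, as a careful person would: the job done as asked, in the order asked, and still so for the second after the job is handed in, with the robot touching nothing.
It also fails if it takes over 72 s, if anything falls off the work surface, if the arm or the gripper's body presses on something with over 40 N, if the wrist force passes 120 N, or if a joint passes its speed limit or range.

## Working session

There is one attempt and no reset: what is moved stays moved. The work goes in short steps, Python scripts to look and compute and a tool call to move; the robot and the scene stay as the last step left them, time stands still between calls to the robot, and variables do not carry over. Pictures are saved under pics/ and viewed, at most 10 in all, crops included, and the job is handed in when it is done.

Besides the shell and the picture viewer there is one more tool, called after "Emit:" in YAML: its name, and indented under it one key for each argument. apply_moves: Moves the arm, as the interface text tells. Its arguments: {"type":"object","properties":{"delta_pos":{"type":"array"},"twist":{"type":"array"},"gripper":{"type":"number"},"squeeze":{"type":"number"}},"required":["delta_pos","twist"]}

```bash
ls; mkdir -p pics; python3 - <<'E'
from plant import robot
import cv2,pickle
for n in("scene","top"):
    c=robot.read_camera(n); cv2.imwrite(f"pics/{n}0.png",c["frame"][:,:,::-1]); pickle.dump(c,open(f"{n}.pkl","wb"))
    print(n,c["vertical_fov"],c["cx"],c["cy"],c["k1"],c["R"],c["t"])
print(robot.tips_ahead,robot.read_state())
E
```

```text
pics
scene 55.40355761682964 257.6798226473959 196.19511394982175 -0.03747761223349443 [[-0.37487772  0.92690439 -0.01774666]
 [ 0.51395045  0.19185449 -0.83609018]
 [-0.77157089 -0.32255249 -0.5483049 ]] [ 0.20959351 -0.17795719  1.78737452]
top 57.297099022132805 259.2392385640383 191.65530553998448 -0.061877732431371346 [[ 0.01491431 -0.99988814 -0.0011243 ]
 [-0.99667769 -0.01477636 -0.08009525]
 [ 0.08006967  0.00231513 -0.99678658]] [0.0163035  0.63362128 1.16701016]
0.025 {'t': 0.1, 'q': array([-1.42840020e+00,  1.31099931e-01,  1.48914429e+00, -3.58093754e-06,
        1.52299353e+00, -8.54042146e-02]), 'dq': array([-0.00036166, -0.00187268, -0.00109339, -0.00036804,  0.00135792,
       -0.0008989 ]), 'joint_torque': array([ 1.23225229e-03, -5.61339104e+01, -4.93097878e+01,  7.71631440e-02,
        2.91065115e-02, -5.32787681e-05]), 'tool_pos': array([ 0.13545363, -0.58403771,  0.2426981 ]), 'orientation': array([-3.11960264e+00, -3.56868123e-01,  7.92013488e-05]), 'force': array([ 0.26052039,  0.45296802, -0.07408439]), 'wrist_torque': array([-0.05232696,  0.01634193, -0.01648913]), 'gripper_force': 0.0, 'opening': 0.09329976759721578}
```

View pics/top0.png

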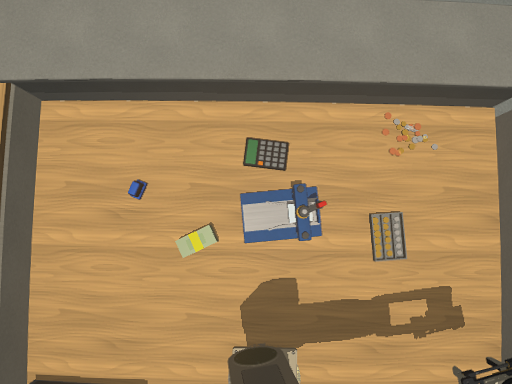

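View pics/scene0.png

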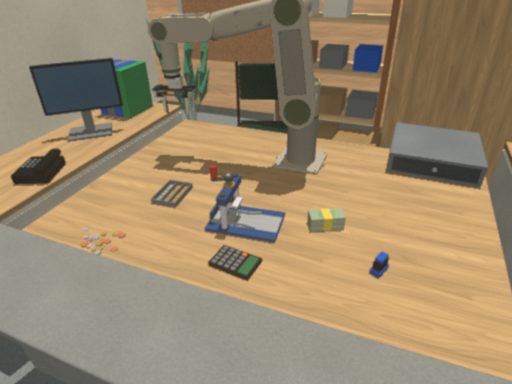

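The top view shows the bundle at about (197,241), the press base at (281,214) with its loading side to the left, and the red grip at (322,205), so the crank is not at 0. Next I segment these for metric estimates.

```bash
cat > h.py <<'E'
import numpy as np, cv2, pickle
from plant import robot
def K(c):
    f=192/np.tan(np.radians(c["vertical_fov"]/2)); return np.array([[f,0,c["cx"]],[0,f,c["cy"]],[0,0,1]])
def D(c): return np.array([c["k1"],0,0,0,0.])
def proj(c,X):
    return cv2.projectPoints(np.float64(X).reshape(-1,1,3),cv2.Rodrigues(c["R"])[0],np.float64(c["t"]),K(c),D(c))[0].reshape(-1,2)
def ray(c,p):
    u=cv2.undistortPoints(np.float64(p).reshape(-1,1,2),K(c),D(c)).reshape(-1,2)
    d=np.c_[u,np.ones(len(u))]@c["R"]; return -c["R"].T@c["t"],d
def back(c,p,z):
    o,d=ray(c,p); return o+d*((z-o[2])/d[:,2])[:,None]
def tri(c1,p1,c2,p2):
    o1,d1=ray(c1,p1);o2,d2=ray(c2,p2);d1=d1[0];d2=d2[0]
    s=np.linalg.lstsq(np.c_[d1,-d2],o2-o1,rcond=None)[0]
    a,b=o1+s[0]*d1,o2+s[1]*d2; return (a+b)/2,np.linalg.norm(a-b)
def hsv(c): return cv2.cvtColor(c["frame"],cv2.COLOR_RGB2HSV)
def blob(m,k=0):
    n,l,s,ce=cv2.connectedComponentsWithStats(m.astype(np.uint8)); o=np.argsort(-s[1:,4])+1
    return l==o[k],s[o[k]],ce[o[k]]
E
python3 - <<'E'
from h import *
T=pickle.load(open("top.pkl","rb"));S=pickle.load(open("scene.pkl","rb"))
red=[];
for n,c in(("top",T),("scene",S)):
    H=hsv(c);h,s,v=[H[...,i].astype(int) for i in range(3)]
    m=((h<6)|(h>174))&(s>170)&(v>80); m[:,380:]=0
    if n=="scene": m[:, :190]=0; m[200:]=0;m[:150]=0
    b,st,ce=blob(m); print(n,"red",st,ce); red.append(ce)
print("grip tri",tri(T,red[0],S,red[1]))
H=hsv(T);h,s,v=[H[...,i].astype(int) for i in range(3)]
m=(h>100)&(h<125)&(s>130); b,st,ce=blob(m); print("blue",st,ce)
r=cv2.minAreaRect(np.argwhere(b)[:,::-1].astype(np.float32)); bx=cv2.boxPoints(r); print(r); print(back(T,bx,.016))
m=(h>22)&(h<60)&(s>30)&(v>90); m[:215]=0;m[270:]=0;m[:,:165]=0;m[:,230:]=0
b,st,ce=blob(m); print("bundle",st,ce); r=cv2.minAreaRect(np.argwhere(b)[:,::-1].astype(np.float32)); bx=cv2.boxPoints(r);print(r); P=back(T,bx,.054);print(P,P.mean(0))
a=cv2.resize(T["frame"][170:270,165:335],None,fx=4.7,fy=4.7,interpolation=cv2.INTER_CUBIC)
b=cv2.resize(S["frame"][150:255,190:350],None,fx=4.7,fy=4.7,interpolation=cv2.INTER_CUBIC)
cv2.imwrite("pics/ca.png",a[:,:,::-1]);cv2.imwrite("pics/cb.png",b[:,:,::-1])
E
```

```text
top red [318 201   8   7  39] [321.41025641 203.84615385]
scene red [210 166   6  11  54] [213.         170.61111111]
grip tri (array([ 0.58573329, -0.15182502,  0.21827317]), np.float64(0.00011655596929130385))
blue [128 182  11  14  88] [133.17045455 188.11363636]
((133.00001525878906, 188.50001525878906), (6.7082037925720215, 13.416406631469727), 26.56505012512207)
[[0.62264566 0.48199006 0.016     ]
 [0.66455494 0.46277801 0.016     ]
 [0.65442552 0.44124794 0.016     ]
 [0.61259974 0.46047284 0.016     ]]
bundle [175 225  42  33 724] [195.71685083 240.78176796]
((195.7000274658203, 240.9000244140625), (19.230182647705078, 38.013153076171875), 63.43495178222656)
[[0.46462036 0.30243822 0.054     ]
 [0.52232632 0.19150406 0.054     ]
 [0.46651636 0.16183826 0.054     ]
 [0.4090591  0.27239317 0.054     ]] [0.46563053 0.23204342 0.054     ]
```

View pics/ca.png

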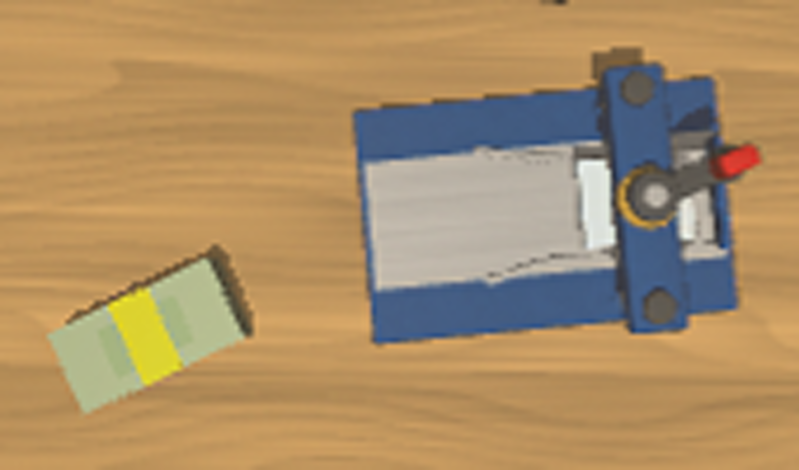

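View pics/cb.png

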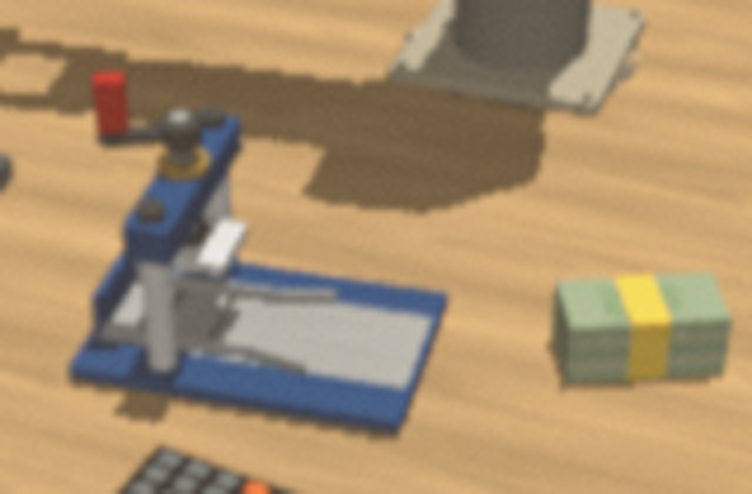

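The crops show the base corners clearly at crop pixels (357,112), (375,343), (737,308) and (713,78). The grip sits at about (738,160), beyond the axis, and the platen is up. I fit the press pose from the corners and the bundle from its top corners.

```bash
python3 - <<'E'
from h import *
from scipy.optimize import least_squares
T=pickle.load(open("top.pkl","rb"));S=pickle.load(open("scene.pkl","rb"))
ct=lambda a:np.array(a)/4.7+[165,170]-.4; cs=lambda a:np.array(a)/4.7+[190,150]-.4
def pose(p,L): 
    c,s=np.cos(p[2]),np.sin(p[2]); L=np.atleast_2d(L); return np.c_[p[0]+c*L[:,0]-s*L[:,1],p[1]+s*L[:,0]+c*L[:,1],L[:,2]]
LT=np.array([[-.19,.085,.016],[-.19,-.085,.016],[.075,-.085,.016],[.075,.085,.016],[0,0.07,.168],[0,-.07,.168]])
pT=ct([(357,112),(375,343),(737,308),(713,78),(637,88),(659,306)])
LS=np.array([[-.19,.085,.016],[-.19,-.085,0.0],[.075,-.085,.0]])
LS=np.array([[-.19,-.085,.016],[-.19,.085,.016],[.075,.085,.016]])
pS=cs([(447,294),(402,425),(72,372)])
f=lambda p:np.r_[(proj(T,pose(p,LT))-pT).ravel(),(proj(S,pose(p,LS))-pS).ravel()]
r=least_squares(f,[.58,-.1,-1.5]);print("press",r.x,"\n",r.fun.round(1).reshape(-1,2).tolist())
a,z=[.586,-.152],.218
g=np.array(a)-r.x[:2];ang=np.arctan2(g[1],g[0])-r.x[2];print("grip r",np.hypot(*g),"crank",(np.pi-ang)%(2*np.pi))
# bundle
LB=np.array([[-.062,.031,.054],[-.062,-.031,.054],[.062,-.031,.054],[.062,.031,.054]])
pb=ct([(48,333),(85,412),(249,333),(210,255)])
ps=cs([(730,318),(716,273),(556,286),(565,331)])
o=least_squares(lambda p:(proj(T,pose(p,LB))-pb).ravel(),[.465,.232,-1.1]);print("bundleT",o.x,o.fun.round(1))
for k in range(4):
    pass
o2=least_squares(lambda p:np.r_[(proj(T,pose(p,LB))-pb).ravel(),(proj(S,pose(p,LB))-ps).ravel()],[.465,.232,-1.1]);print("both",o2.x,o2.fun.round(1))
E
```

```text
press [ 0.56504983 -0.1047632  -1.46085262] 
 [[-1.1, -0.5], [-0.4, 0.2], [0.3, 0.1], [0.1, -0.6], [0.1, -0.3], [0.3, 0.2], [0.7, -0.5], [-0.0, -0.5], [-0.9, -1.1]]
grip r 0.051674215746754876 crank 2.834089448271325
bundleT [ 0.46694377  0.23078865 -1.10308705] [ 0.3 -0.3  0.4  0.  -0.5  0.3 -0.2 -0.1]
both [ 0.46778166  0.23131788 -1.11199774] [ 0.2 -0.7  0.1 -0.3 -0.6  0.3 -0.3 -0.3  0.3  0.  -1.3 -0.3 -0.3 -1.2
  1.  -0.6]
```

Everything agrees: the crank is at about 2.83 rad and the grip radius comes out at 51.7 mm against 50 mm. I write a small planner that prints rows.

```bash
cat > pl.py <<'E'
from h import *
import json
def yaw(s): return np.arctan2(*cv2.Rodrigues(np.float64(s["orientation"]))[0][[1,0],0])
def plan(pts,start=None):
    """pts: (x,y,z,yaw,rows)"""
    s=robot.read_state(); p=np.r_[s["tool_pos"],yaw(s)] if start is None else np.array(start); print("at",p.round(4),"q6",s["q"][5].round(3))
    R=[]
    for *t,n in pts:
        t=np.array(t); d=(t-p)/n; d[3]=((t[3]-p[3]+np.pi)%(2*np.pi)-np.pi)/n
        for _ in range(n):
            c,s=np.cos(p[3]),np.sin(p[3])
            row=np.round(100*np.array([c*d[0]+s*d[1],s*d[0]-c*d[1],-d[2]]),2); R.append((row.tolist(),round(-d[3],3))); p=p+d
        p=t
    for i in range(0,len(R),8): print(json.dumps([r[0] for r in R[i:i+8]]),[r[1] for r in R[i:i+8]])
E
python3 -c "
from pl import *
plan([(.42,-.1,.29,1.2,11),(.467,.231,.16,2.03,7)])"
```

```text
at [ 0.1355 -0.584   0.2427  0.2278] q6 -0.085
[[3.51, -3.7, -0.43], [3.83, -3.38, -0.43], [4.11, -3.03, -0.43], [4.36, -2.65, -0.43], [4.58, -2.26, -0.43], [4.76, -1.84, -0.43], [4.9, -1.42, -0.43], [5.01, -0.98, -0.43]] [np.float64(-0.088), np.float64(-0.088), np.float64(-0.088), np.float64(-0.088), np.float64(-0.088), np.float64(-0.088), np.float64(-0.088), np.float64(-0.088)]
[[5.08, -0.53, -0.43], [5.1, -0.08, -0.43], [5.09, 0.37, -0.43], [4.65, -1.09, 1.86], [4.75, -0.53, 1.86], [4.78, 0.04, 1.86], [4.74, 0.6, 1.86], [4.63, 1.16, 1.86]] [np.float64(-0.088), np.float64(-0.088), np.float64(-0.088), np.float64(-0.119), np.float64(-0.119), np.float64(-0.119), np.float64(-0.119), np.float64(-0.119)]
[[4.46, 1.7, 1.86], [4.23, 2.21, 1.86]] [np.float64(-0.119), np.float64(-0.119)]
```

Emit:
apply_moves:
  delta_pos:
    - [3.5,-3.7,-0.4]
    - [3.8,-3.4,-0.4]
    - [4.1,-3.0,-0.4]
    - [4.4,-2.7,-0.4]
    - [4.6,-2.3,-0.4]
    - [4.8,-1.8,-0.4]
    - [4.9,-1.4,-0.4]
    - [5.0,-1.0,-0.4]
  twist: [-0.09,-0.09,-0.09,-0.09,-0.09,-0.09,-0.09,-0.09]
  gripper: 9.3

```text
t: 1.1
tool_pos: [0.3409, -0.229, 0.2755]
orientation: [-2.793, -1.437, -0.0]
force: [0.6, 0.6, -0.2]
opening: 0.0927
gripper_force: 0.0
```

Emit:
apply_moves:
  delta_pos:
    - [5.1,-0.5,-0.4]
    - [5.1,-0.1,-0.4]
    - [5.1,0.4,-0.4]
    - [4.7,-1.1,1.8]
    - [4.8,-0.5,1.8]
    - [4.8,0.0,1.8]
    - [4.7,0.6,1.8]
    - [4.6,1.2,1.8]
  twist: [-0.09,-0.09,-0.09,-0.12,-0.12,-0.12,-0.12,-0.12]

```text
t: 2.1
tool_pos: [0.4458, 0.1418, 0.1968]
orientation: [-1.926, -2.482, 0.0]
force: [0.2, -0.7, 0.5]
opening: 0.0931
gripper_force: 0.0
```

Emit:
apply_moves:
  delta_pos:
    - [4.4,1.7,1.8]
    - [4.2,2.2,1.8]
    - [0,0,0]
    - [0,0,0]
  twist: [-0.11,-0.1,0,0]

```text
t: 2.6
tool_pos: [0.4574, 0.2337, 0.1613]
orientation: [-1.66, -2.667, 0.002]
force: [-0.2, -0.8, 0.4]
opening: 0.0929
gripper_force: 0.0
```

```bash
python3 - <<'E'
from pl import *
c=robot.read_camera("wrist"); cv2.imwrite("pics/w1.png",c["frame"][:,:,::-1])
H=hsv(c);h,s,v=[H[...,i].astype(int) for i in range(3)]
m=(h>22)&(h<60)&(s>30)&(v>90); b,st,ce=blob(cv2.morphologyEx(m.astype(np.uint8),cv2.MORPH_OPEN,np.ones((5,5))));r=cv2.minAreaRect(np.argwhere(b)[:,::-1].astype(np.float32));print(st,r)
P=back(c,cv2.boxPoints(r),.054);print(P.round(4),P.mean(0))
print("pred corners of fit", proj(c,np.array([[.467+.062*np.cos(-1.107)*i-.031*np.sin(-1.107)*j,.231+.062*np.sin(-1.107)*i+.031*np.cos(-1.107)*j,.054] for i,j in((-1,1),(-1,-1),(1,-1),(1,1))])))
plan([(.467,.231,.042,2.03,3)])
E
```

```text
[ 225  130   75   59 4218] ((262.0, 159.0), (58.0, 74.0), 90.0)
[[0.41   0.2766 0.054 ]
 [0.4639 0.3032 0.054 ]
 [0.4874 0.2602 0.054 ]
 [0.4303 0.2321 0.054 ]] [0.4478965  0.26801019 0.054     ]
pred corners of fit [[300.66049154 134.88501138]
 [224.70998096 135.34273859]
 [229.29665998 269.76205103]
 [295.60923837 269.44690691]]
at [0.4578 0.2334 0.1618 2.0268] q6 -0.084
[[-0.21, 0.24, 3.99], [-0.21, 0.24, 3.99], [-0.21, 0.24, 3.99]] [np.float64(-0.001), np.float64(-0.001), np.float64(-0.001)]
```

View pics/w1.png

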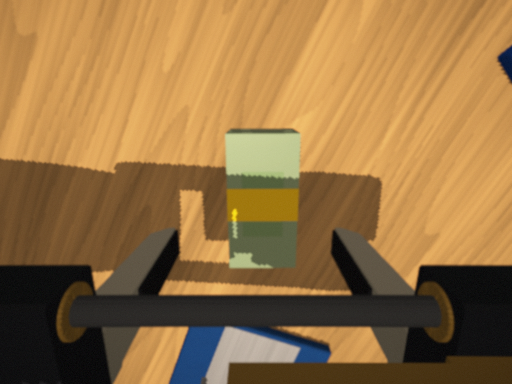

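The wrist view shows the bundle at corners (226,132) to (296,268), square to the jaws and matching the prediction within 3 px. I descend and grasp.

Emit:
apply_moves:
  delta_pos:
    - [-0.2,0.2,4.0]
    - [-0.2,0.2,4.0]
    - [-0.2,0.2,3.9]
    - [0,0,0]
  twist: [0,0,0,0]

```text
t: 3.15
tool_pos: [0.4637, 0.2291, 0.0403]
orientation: [-1.662, -2.662, 0.007]
force: [-0.0, -0.1, -0.1]
opening: 0.0928
gripper_force: 0.0
```

Emit:
apply_moves:
  delta_pos:
    - [0,0,0]
    - [0,0,0]
    - [0,0,0]
    - [0,0,0]
    - [0,0,0]
    - [0,0,0]
  twist: [0,0,0,0,0,0]
  gripper: 5.0
  squeeze: 25

```text
t: 3.9
tool_pos: [0.4664, 0.2316, 0.0437]
orientation: [1.66, 2.666, 0.002]
force: [-1.2, -0.7, 7.0]
opening: 0.0619
gripper_force: 25.0
```

```bash
python3 - <<'E'
from pl import *
print(robot.read_state()["gripper_force"])
p=(.565-.122*np.cos(-1.461),-.1048-.122*np.sin(-1.461));print(p)
plan([(.475,.23,.10,2.0,2),(*p,.10,1.68,5),(*p,.066,1.68,1)])
E
```

```text
24.999407334253192
(np.float64(0.551631745526835), np.float64(0.016465369221145346))
at [0.4664 0.2316 0.0437 2.028 ] q6 -0.095
[[-0.26, 0.35, -2.81], [-0.26, 0.35, -2.81], [-4.52, -0.38, -0.0], [-4.54, -0.09, -0.0], [-4.53, 0.2, -0.0], [-4.51, 0.49, -0.0], [-4.47, 0.77, -0.0], [0.0, 0.0, 3.4]] [np.float64(0.014), np.float64(0.014), np.float64(0.064), np.float64(0.064), np.float64(0.064), np.float64(0.064), np.float64(0.064), np.float64(-0.0)]
```

Emit:
apply_moves:
  delta_pos:
    - [-0.3,0.3,-2.8]
    - [-0.3,0.4,-2.8]
    - [-4.5,-0.4,0]
    - [-4.5,-0.1,0]
    - [-4.5,0.2,0]
    - [-4.5,0.5,0]
    - [-4.5,0.8,0]
    - [0,0,0]
  twist: [0.015,0.015,0.064,0.064,0.064,0.064,0.064,0]

```text
t: 4.9
tool_pos: [0.5512, 0.0131, 0.0983]
orientation: [2.104, 2.332, -0.001]
force: [0.3, 0.1, -3.1]
opening: 0.0618
gripper_force: 25.0
```

Emit:
apply_moves:
  delta_pos:
    - [0,0,0]
    - [0,0,1.5]
  twist: [0,0]

```text
t: 5.15
tool_pos: [0.5515, 0.0169, 0.0842]
orientation: [2.097, 2.338, 0.003]
force: [-0.3, -0.2, -2.6]
opening: 0.0618
gripper_force: 25.0
```

```bash
python3 - <<'E'
from pl import *
s=robot.read_state();print(s["force"],s["opening"])
c=robot.read_camera("wrist"); cv2.imwrite("pics/w2.png",c["frame"][:,:,::-1])
p=(.551,.0165)
plan([(*p,.0615,1.68,2)])
E
```

```text
[-0.33307482 -0.15293617 -2.62641584] 0.061782463282890054
at [0.5494 0.017  0.0809 1.6795] q6 -0.171
[[-0.04, 0.08, 0.97], [-0.04, 0.08, 0.97]] [np.float64(-0.0), np.float64(-0.0)]
```

View pics/w2.png

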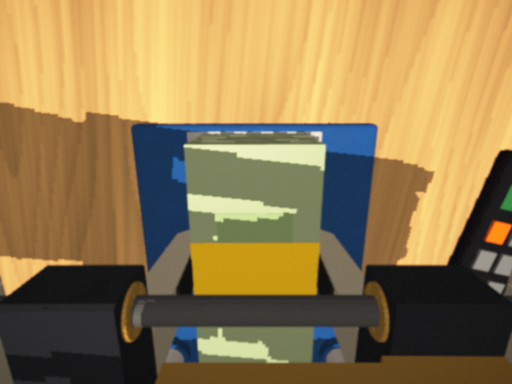

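The bundle (columns 184–326) is centred on the blue base (133–376) and square to it. I lower and release.

Emit:
apply_moves:
  delta_pos:
    - [0,0.1,0.9]
    - [0,0.1,0.9]
    - [0,0,0.1]
    - [0,0,0]
  twist: [0,0,0,0]

```text
t: 5.7
tool_pos: [0.5528, 0.0161, 0.0646]
orientation: [-2.099, -2.337, 0.0]
force: [0.0, -0.5, -2.7]
opening: 0.0618
gripper_force: 25.0
```

```bash
python3 -c "
from pl import *
print(robot.read_state()['force']); plan([])"
```

```text
[ 0.01304016 -0.4711045  -2.74632981]
at [0.5528 0.0161 0.0646 1.6779] q6 -0.171
```

Not yet on the bed, so a few more mm.

Emit:
apply_moves:
  delta_pos:
    - [0,0,0.2]
    - [0,0,0.1]
    - [0,0,0]
  twist: [0,0,0]

```text
t: 6.08
tool_pos: [0.553, 0.016, 0.0619]
orientation: [2.099, 2.337, 0.001]
force: [-0.7, -0.4, -1.0]
opening: 0.0619
gripper_force: 25.0
```

Emit:
apply_moves:
  delta_pos:
    - [0,0,0]
    - [0,0,0]
    - [0,0,0]
    - [0,0,-4.5]
    - [0,0,-4.5]
    - [4.2,0,0]
    - [4.2,0,0]
    - [0,0,0]
  twist: [0,0,0,0,0,0,0,0]
  gripper: 9.3

```text
t: 7.08
tool_pos: [0.5434, 0.102, 0.1518]
orientation: [-2.096, -2.34, -0.001]
force: [0.3, -0.1, -0.7]
opening: 0.0929
gripper_force: 0.0
```

Emit:
apply_moves:
  delta_pos:
    - [0,0,0]
    - [0,0,0]
    - [0,0,4.0]
    - [0,0,4.0]
    - [0,0,1.0]
    - [0,0,0]
  twist: [0,0,0,0,0,0]
  gripper: 2.0

```text
t: 7.82
tool_pos: [0.5436, 0.0991, 0.0616]
orientation: [-2.1, -2.336, 0.001]
force: [0.9, 0.2, 0.5]
opening: 0.0376
gripper_force: 0.0
```

```bash
python3 -c "
from pl import *
s=robot.read_state();print(s['force'],s['opening']); 
q=lambda x:(.5655+x*np.cos(-1.461),-.1048+x*np.sin(-1.461))
plan([(*q(-.105),.062,1.6806,4),(*q(-.075),.062,1.6806,3)])"
```

```text
[0.91308011 0.24707982 0.52226175] 0.037598988310245586
at [0.5436 0.0991 0.0616 1.677 ] q6 -0.019
[[-2.5, -0.01, -0.01], [-2.5, -0.01, -0.01], [-2.5, -0.01, -0.01], [-2.5, -0.01, -0.01], [-1.0, -0.0, -0.0], [-1.0, -0.0, -0.0], [-1.0, -0.0, -0.0]] [np.float64(-0.001), np.float64(-0.001), np.float64(-0.001), np.float64(-0.001), np.float64(-0.0), np.float64(-0.0), np.float64(-0.0)]
```

Emit:
apply_moves:
  delta_pos:
    - [-1.8,0,0]
    - [-1.8,0,0]
    - [-1.8,0,0]
    - [-1.8,0,0]
    - [-1.4,0,0]
    - [-1.4,0,0]
    - [-1.0,0,0]
    - [0,0,0]
  twist: [0,0,0,0,0,0,0,0]

```text
t: 8.82
tool_pos: [0.5553, -0.0109, 0.0612]
orientation: [-2.101, -2.336, 0.002]
force: [0.3, 1.4, -0.9]
opening: 0.0198
gripper_force: 0.0
```

Emit:
apply_moves:
  delta_pos:
    - [-0.6,0,0]
    - [-0.4,0,0]
    - [-0.2,0,0]
    - [0,0,0]
  twist: [0,0,0,0]

```text
t: 9.32
tool_pos: [0.5568, -0.0219, 0.0616]
orientation: [2.099, 2.337, -0.0]
force: [-1.0, -0.5, 0.4]
opening: 0.0198
gripper_force: 0.0
```

```bash
python3 -c "
from pl import *
s=robot.read_state();print(s['force'],s['opening'],s['tool_pos']); d=s['tool_pos'][:2]-[.565,-.1048];print(d@[np.cos(-1.461),np.sin(-1.461)],d@[np.sin(1.461),np.cos(1.461)])"
```

```text
[-1.01760763 -0.45861692  0.39137265] 0.019848349641060803 [ 0.55683863 -0.02191662  0.06161596]
-0.08327857921892394 0.0009697942947399958
```

Emit:
apply_moves:
  delta_pos:
    - [-0.4,0,0]
    - [-0.3,0,0]
    - [-0.2,0,0]
    - [0,0,0]
  twist: [0,0,0,0]

```text
t: 9.82
tool_pos: [0.5579, -0.031, 0.0617]
orientation: [2.099, 2.337, -0.0]
force: [0.6, -0.7, 0.8]
opening: 0.0201
gripper_force: 0.0
```

Emit:
apply_moves:
  delta_pos:
    - [-0.2,0,0]
    - [-0.1,0,0]
    - [0,0,0]
  twist: [0,0,0]

```text
t: 10.2
tool_pos: [0.5582, -0.0337, 0.0617]
orientation: [2.099, 2.337, 0.0]
force: [-0.0, 0.8, 0.2]
opening: 0.02
gripper_force: 0.7
```

Emit:
apply_moves:
  delta_pos:
    - [-0.1,0,0]
    - [-0.1,0,0]
    - [0,0,0]
  twist: [0,0,0]

```text
t: 10.58
tool_pos: [0.5581, -0.0342, 0.0617]
orientation: [-2.098, -2.336, -0.002]
force: [-2.1, 8.3, 2.5]
opening: 0.0204
gripper_force: 4.4
```

Emit:
apply_moves:
  delta_pos:
    - [-0.1,0,0]
    - [-0.1,0,0]
    - [0,0,0]
  twist: [0,0,0]

```text
t: 10.95
tool_pos: [0.5581, -0.0343, 0.0617]
orientation: [-2.096, -2.335, -0.005]
force: [-3.3, 17.4, 5.9]
opening: 0.02
gripper_force: 8.9
```

```bash
python3 - <<'E'
from pl import *
s=robot.read_state();print(s['force'],s['opening'],s['tool_pos'],s['gripper_force']); d=s['tool_pos'][:2]-[.565,-.1048];print(d@[np.cos(-1.461),np.sin(-1.461)],d@[np.sin(1.461),np.cos(1.461)])
c=robot.read_camera("scene")["frame"][150:255,190:290];t=robot.read_camera("top")["frame"][160:265,230:340]
cv2.imwrite("pics/m1.png",np.hstack([cv2.resize(i,(400,420),interpolation=cv2.INTER_CUBIC) for i in(c,t)])[:,:,::-1])
E
```

```text
[-3.26455473 17.38297277  5.88730892] 0.02001398537271686 [ 0.55805004 -0.03431569  0.06166877] 8.909177631139755
-0.07082142756342703 0.0008152638719951602
```

View pics/m1.png

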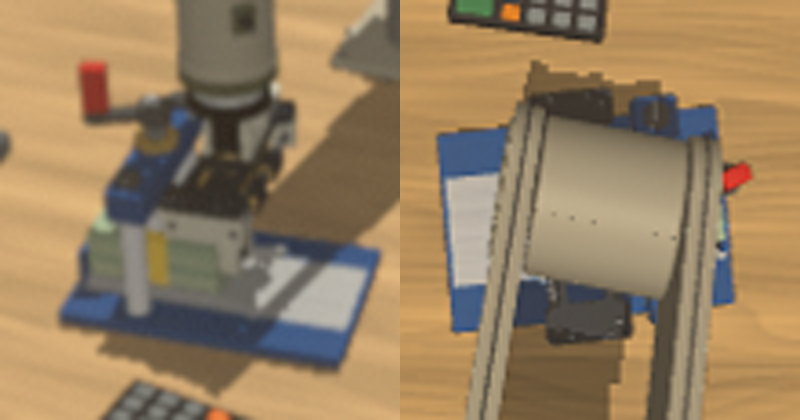

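Contact force rose at TCP x = -70.8 mm in the press frame, which is the 62 mm half-length plus the half-finger. The picture shows the bundle under the platen between the columns, so it is home. I back off and go above the crank grip.

```bash
python3 -c "
from pl import *
q=lambda x:(.5655+x*np.cos(-1.461),-.1048+x*np.sin(-1.461))
plan([(*q(-.1),.062,1.68,1),(*q(-.12),.12,1.70,1),(*q(-.12),.29,1.8,3),(.5855,-.151,.29,1.988,4)])"
```

```text
at [ 0.558  -0.0343  0.0616  1.6788] q6 -0.266
[[2.91, -0.04, -0.04], [2.0, -0.0, -5.8], [0.0, 0.0, -5.67], [0.0, 0.0, -5.67], [0.0, 0.0, -5.67], [-4.22, -0.13, -0.0], [-4.21, -0.33, -0.0], [-4.19, -0.53, -0.0]] [np.float64(-0.001), np.float64(-0.02), np.float64(-0.033), np.float64(-0.033), np.float64(-0.033), np.float64(-0.047), np.float64(-0.047), np.float64(-0.047)]
[[-4.16, -0.72, -0.0]] [np.float64(-0.047)]
```

Emit:
apply_moves:
  delta_pos:
    - [3.0,0,0]
    - [2.3,0,-5.6]
    - [0,0,-5.7]
    - [0,0,-5.7]
    - [0,0,-5.7]
    - [-4.2,-0.1,0]
    - [-4.2,-0.3,0]
    - [-4.2,-0.5,0]
  twist: [0,-0.02,-0.033,-0.033,-0.033,-0.047,-0.047,-0.047]

```text
t: 12.05
tool_pos: [0.5784, -0.1103, 0.2889]
orientation: [1.776, 2.59, -0.001]
force: [0.3, -0.1, -0.5]
opening: 0.0201
gripper_force: 0.0
```

Emit:
apply_moves:
  delta_pos:
    - [-4.2,-0.7,0]
    - [0,0,0]
    - [0,0,0]
  twist: [-0.047,0,0]
  gripper: 5.0

```text
t: 12.42
tool_pos: [0.5866, -0.1504, 0.2884]
orientation: [-1.719, -2.629, -0.0]
force: [-0.4, -0.2, -0.3]
opening: 0.0454
gripper_force: 0.0
```

```bash
cat > grip.py <<'E'
from pl import *
def look(name,z):
    c=robot.read_camera("wrist"); cv2.imwrite(f"pics/{name}.png",c["frame"][:,:,::-1])
    H=hsv(c);h,s,v=[H[...,i].astype(int) for i in range(3)]
    m=((h<6)|(h>174))&(s>150)&(v>50)
    b,st,ce=blob(m);print("red",st,ce)
    # fit: model silhouette of the box at (x,y) radial yaw a
    r=cv2.minAreaRect(np.argwhere(b)[:,::-1].astype(np.float32));print(r)
    P=back(c,[ce],z);print("centre@z",P)
    return c,b
E
python3 - <<'E'
from grip import *
c,b=look("w3",.2392)
plan([(.5855,-.151,.226,1.988,2)])
E
```

```text
red [244 191  20  48 851] [253.61222092 214.48648649]
((253.5, 214.5), (47.0, 19.0), 90.0)
centre@z [[ 0.58318898 -0.14292671  0.2392    ]]
at [ 0.5866 -0.1498  0.2886  1.9847] q6 -0.749
[[-0.03, -0.08, 3.13], [-0.03, -0.08, 3.13]] [np.float64(-0.002), np.float64(-0.002)]
```

View pics/w3.png

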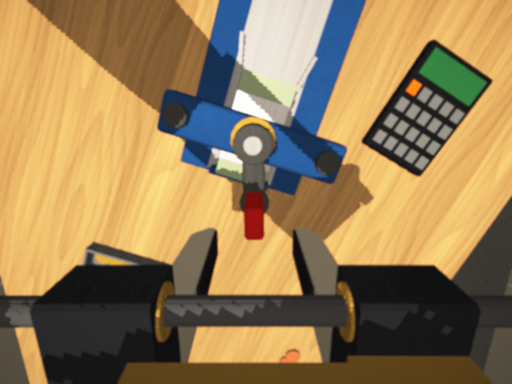

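The red grip (244–264, 191–239) lies centred between the fingertips (215 and 293) and aligned with the tool's x axis. I check the radial position by projection, then descend.

```bash
python3 - <<'E'
from pl import *
c=robot.read_camera("wrist")
a=1.986;u=np.array([np.cos(a),np.sin(a)]);v=np.array([-u[1],u[0]]);g=np.array([.5855,-.151])
for z in(.193,.239): print(z,[proj(c,np.r_[g+i*.012*u+j*.007*v,z]).round(0).tolist()[0] for i in(-1,1) for j in(-1,1)])
E
```

```text
0.193 [[260.0, 218.0], [244.0, 218.0], [261.0, 191.0], [244.0, 191.0]]
0.239 [[262.0, 242.0], [242.0, 242.0], [262.0, 210.0], [241.0, 210.0]]
```

Emit:
apply_moves:
  delta_pos:
    - [0,-0.05,3.1]
    - [0,-0.05,3.1]
    - [0,0,0]
  twist: [0,0,0]

```text
t: 12.9
tool_pos: [0.5841, -0.1492, 0.2238]
orientation: [-1.713, -2.627, 0.002]
force: [-0.6, 0.5, 0.1]
opening: 0.0498
gripper_force: 0.0
```

Emit:
apply_moves:
  delta_pos:
    - [0,0,0]
    - [0,0,0]
    - [0,0,0]
    - [0,0,0]
    - [0,0,0]
  twist: [0,0,0,0,0]
  gripper: 0.8
  squeeze: 40

```text
t: 13.52
tool_pos: [0.5859, -0.1511, 0.2272]
orientation: [1.717, 2.63, -0.0]
force: [-0.8, -1.4, 2.6]
opening: 0.0139
gripper_force: 39.9
```

```bash
python3 -c "
from pl import *
print(robot.read_state());plan([])"
```

```text
{'t': 13.525, 'q': array([-3.36922393e-01,  1.51094098e-01,  1.49547739e+00, -2.69894291e-04,
        1.49444006e+00, -7.51057598e-01]), 'dq': array([ 0.00051169,  0.00114785,  0.0017661 ,  0.00138827,  0.00111548,
       -0.0005198 ]), 'joint_torque': array([  0.16800572, -54.93250251, -47.65139937,   0.38246241,
        -0.34191974,   0.32897847]), 'tool_pos': array([ 0.58590724, -0.15108074,  0.22722082]), 'orientation': array([ 1.71690800e+00,  2.63018671e+00, -1.92203455e-04]), 'force': array([-0.77765661, -1.38876773,  2.63266528]), 'wrist_torque': array([-0.08386291,  0.11222138,  0.29627156]), 'gripper_force': 39.93009567260742, 'opening': 0.01389610908447462}
at [ 0.5859 -0.1511  0.2272  1.985 ] q6 -0.751
```

Gripped at 13.9 mm, with the crank reading about 2.84 rad. The target is 9.20 rad, 6.36 rad to go. I wind in equal rows of 0.16 rad.

Emit:
apply_moves:
  delta_pos:
    - [0.06,-0.8,0.04]
    - [0.06,-0.8,0.04]
    - [0.06,-0.8,0.03]
    - [0.07,-0.8,0.04]
    - [0.06,-0.8,0.03]
    - [0.06,-0.8,0.04]
    - [0.07,-0.8,0.03]
    - [0.06,-0.8,0.04]
  twist: [0.16,0.16,0.16,0.16,0.16,0.16,0.16,0.16]

```text
t: 14.52
tool_pos: [0.5267, -0.1383, 0.2243]
orientation: [2.951, 1.075, -0.002]
force: [-4.3, -3.4, 4.9]
opening: 0.0138
gripper_force: 39.9
```

```bash
cat > ck.py <<'E'
from pl import *
s=robot.read_state(); y=yaw(s); ax=np.array([.565,-.1048]); d=s["tool_pos"][:2]-ax; o=np.arctan2(d[1],d[0])
print("t",s["t"],"F",s["force"].round(1),"Tz",s["wrist_torque"].round(2),"q6",s["q"][5],"open",s["opening"],"z",s["tool_pos"][2])
w=lambda a:(a)%(2*np.pi)
print("crank by tool yaw",w(-y-1.461)," by position",w(np.pi-1.461-o),"r",np.hypot(*d),"off in tool xy mm",1000*(d@[np.cos(y),np.sin(y)]),1000*(d@[np.sin(y),-np.cos(y)]))
E
python3 ck.py
```

```text
t 14.525 F [-4.3 -3.4  4.9] Tz [-0.3   0.65  0.32] q6 0.5219925258361695 open 0.013847661065791982 z 0.22432967723714667
crank by tool yaw 4.1231973317720865  by position 4.103836590888176 r 0.050927313439221786 off in tool xy mm -50.91776898388284 0.9859289227319296
```

Emit:
apply_moves:
  delta_pos:
    - [0.06,-0.8,0.04]
    - [0.06,-0.8,0.04]
    - [0.06,-0.8,0.03]
    - [0.07,-0.8,0.04]
    - [0.06,-0.8,0.03]
    - [0.06,-0.8,0.04]
    - [0.07,-0.8,0.03]
    - [0.06,-0.8,0.04]
  twist: [0.16,0.16,0.16,0.16,0.16,0.16,0.16,0.16]

```text
t: 15.52
tool_pos: [0.5224, -0.0776, 0.2215]
orientation: [3.009, -0.899, -0.003]
force: [-7.6, -1.4, 7.1]
opening: 0.0136
gripper_force: 39.9
```

Emit:
apply_moves:
  delta_pos:
    - [0.06,-0.8,0.04]
    - [0.06,-0.8,0.04]
    - [0,0,0]
  twist: [0.16,0.16,0]

```text
t: 15.9
tool_pos: [0.5336, -0.0653, 0.2207]
orientation: [2.83, -1.363, -0.002]
force: [-6.6, 1.8, 8.1]
opening: 0.0139
gripper_force: 40.2
```

```bash
python3 ck.py
```

```text
t 15.9 F [-6.6  1.8  8.1] Tz [ 0.31  1.21 -0.53] q6 2.2512960952314254 open 0.013911805062199977 z 0.22073967396242386
crank by tool yaw 5.720029688289643  by position 5.720980404710921 r 0.05042080875170678 off in tool xy mm -50.420785964989186 -0.04793588363306844
```

Emit:
apply_moves:
  delta_pos:
    - [0,0,0]
    - [0,0,0]
    - [0,0,-2.5]
    - [0,0,-3.5]
    - [0,0,0]
    - [0,0,0]
    - [0,0,0]
    - [0,0,0]
  twist: [0,0,0,0,-0.185,-0.185,-0.185,-0.185]
  gripper: 5.0

```text
t: 16.9
tool_pos: [0.5341, -0.0659, 0.2798]
orientation: [-3.133, 0.234, 0.0]
force: [-0.4, -0.2, -0.5]
opening: 0.0498
gripper_force: 0.0
```

Emit:
apply_moves:
  delta_pos:
    - [0,0,0]
    - [0,0,0]
    - [0,0,0]
    - [0,0,0]
    - [0,0,0]
    - [0,0,0]
    - [0,0,0]
    - [0,0,0]
  twist: [-0.185,-0.185,-0.185,-0.185,-0.185,-0.185,-0.185,-0.185]

```text
t: 17.9
tool_pos: [0.534, -0.0659, 0.2798]
orientation: [-2.471, -1.94, 0.0]
force: [0.6, 0.2, 0.6]
opening: 0.0501
gripper_force: 0.0
```

Emit:
apply_moves:
  delta_pos:
    - [0,0,0]
    - [0,0,0]
    - [0,0,0]
    - [0,0,0]
    - [0,0,0]
    - [0,0,0]
  twist: [-0.185,-0.185,-0.185,-0.185,-0.182,0]

```text
t: 18.65
tool_pos: [0.534, -0.0659, 0.2798]
orientation: [-1.361, -2.831, -0.0]
force: [0.1, 0.6, 0.3]
opening: 0.0501
gripper_force: 0.0
```

```bash
python3 ck.py; python3 -c "
from pl import *
plan([(.5336,-.0653,.2205,1.461-5.72+6.2832-3.1416-2.922+3.1416,2)])"
```

```text
t 18.65 F [0.1 0.6 0.3] Tz [-0.07 -0.12  0.05] q6 -0.8928837978044227 open 0.05009709423537681 z 0.27981174289120725
crank by tool yaw 2.5765975414558255  by position 5.720784729694663 r 0.04973754938254981 off in tool xy mm 49.7373819757502 0.12904565045061822
at [ 0.534  -0.0659  0.2798  2.2456] q6 -0.893
[[0.04, 0.0, 2.97], [-0.0, 0.04, 2.97]] [np.float64(-1.57), np.float64(-1.57)]
```

Emit:
apply_moves:
  delta_pos:
    - [0,0,3.0]
    - [0,0,2.9]
    - [0,0,0]
  twist: [0,0,0]

```text
t: 19.02
tool_pos: [0.5324, -0.0655, 0.2183]
orientation: [-1.362, -2.825, 0.002]
force: [0.0, 0.2, 0.7]
opening: 0.05
gripper_force: 0.0
```

Emit:
apply_moves:
  delta_pos:
    - [0,0,0]
    - [0,0,0]
    - [0,0,0]
    - [0,0,0]
    - [0,0,0]
  twist: [0,0,0,0,0]
  gripper: 0.8
  squeeze: 45

```text
t: 19.65
tool_pos: [0.5342, -0.066, 0.2216]
orientation: [1.36, 2.832, -0.0]
force: [-2.0, -0.3, 3.2]
opening: 0.0138
gripper_force: 45.0
```

Emit:
apply_moves:
  delta_pos:
    - [-0.06,0.8,0.04]
    - [-0.06,0.8,0.04]
    - [-0.06,0.8,0.03]
    - [-0.07,0.8,0.04]
    - [-0.06,0.8,0.03]
    - [-0.06,0.8,0.04]
    - [-0.07,0.8,0.03]
    - [-0.06,0.8,0.04]
  twist: [0.16,0.16,0.16,0.16,0.16,0.16,0.16,0.16]

```text
t: 20.65
tool_pos: [0.5935, -0.0643, 0.2187]
orientation: [2.785, 1.452, -0.003]
force: [-8.1, -4.5, 7.2]
opening: 0.0136
gripper_force: 45.0
```

```bash
python3 ck.py
```

```text
t 20.65 F [-8.1 -4.5  7.2] Tz [-0.71  1.26  0.05] q6 0.4167210346109748 open 0.013606172894570143 z 0.21871049839832712
crank by tool yaw 3.860963787514665  by position 0.7229006376469377 r 0.04949649987246669 off in tool xy mm 49.496191574024 0.17469771781545435
```

Emit:
apply_moves:
  delta_pos:
    - [-0.06,0.8,0.04]
    - [-0.06,0.8,0.04]
    - [-0.06,0.8,0.03]
    - [-0.07,0.8,0.04]
    - [-0.06,0.8,0.03]
  twist: [0.16,0.16,0.16,0.16,0.16]

```text
t: 21.28
tool_pos: [0.614, -0.097, 0.2169]
orientation: [3.131, 0.253, -0.004]
force: [-10.9, -0.5, 8.5]
opening: 0.014
gripper_force: 45.0
```

```bash
python3 ck.py
```

```text
t 21.275 F [-10.9  -0.5   8.5] Tz [-0.12  1.8   0.26] q6 1.1707350731178734 open 0.013988017791547385 z 0.21687215760708203
crank by tool yaw 4.66064448474073  by position 1.5228993635582282 r 0.049649949356670976 off in tool xy mm 49.64958186047204 0.1910293178521028
```

Emit:
apply_moves:
  delta_pos:
    - [-0.06,0.8,0.04]
    - [-0.06,0.8,0.04]
    - [-0.06,0.8,0.03]
    - [-0.07,0.8,0.04]
    - [-0.06,0.8,0.03]
    - [-0.06,0.8,0.04]
  twist: [0.16,0.16,0.16,0.16,0.16,0.16]

```text
t: 22.02
tool_pos: [0.5999, -0.1404, 0.2148]
orientation: [2.895, -1.22, -0.003]
force: [-8.2, 3.7, 8.7]
opening: 0.0142
gripper_force: 45.2
```

```bash
python3 ck.py
```

```text
t 22.025 F [-8.2  3.7  8.7] Tz [0.72 1.43 0.53] q6 2.0553728893549605 open 0.014182625290220427 z 0.21480013615931162
crank by tool yaw 5.619925907449657  by position 2.4756070433824746 r 0.049903061677611465 off in tool xy mm 49.90287623237079 -0.13604608107831845
```

Emit:
apply_moves:
  delta_pos:
    - [-0.05,0.74,0.03]
    - [-0.05,0.74,0.03]
    - [-0.05,0.74,0.03]
    - [0,0,0]
    - [0,0,0]
  twist: [0.148,0.148,0.148,0,0]

```text
t: 22.65
tool_pos: [0.5812, -0.1521, 0.2139]
orientation: [2.559, -1.821, -0.003]
force: [-7.3, 2.0, 7.5]
opening: 0.014
gripper_force: 45.0
```

```bash
python3 ck.py
```

```text
t 22.65 F [-7.3  2.   7.5] Tz [0.54 1.23 0.19] q6 2.4666954067236317 open 0.014003420647141133 z 0.21388451643109863
crank by tool yaw 6.059303944457614  by position 2.9211265955654966 r 0.04999446066253771 off in tool xy mm 49.99416908747294 0.1707459844191815
```

The crank is at 9.20 rad. I release, lift clear and check.

Emit:
apply_moves:
  delta_pos:
    - [0,0,0]
    - [0,0,0]
    - [0,0,0]
    - [0,0,-3.0]
    - [0,0,-4.5]
    - [4.5,0,-3.0]
    - [5.0,0,0]
    - [0,0,0]
  twist: [0,0,0,0,0,0,0,0]
  gripper: 6.0

```text
t: 23.65
tool_pos: [0.6134, -0.2453, 0.3171]
orientation: [2.556, -1.825, -0.001]
force: [-0.3, 0.8, -0.3]
opening: 0.06
gripper_force: 0.0
```

```bash
python3 - <<'E'
from pl import *
s=robot.read_state();print(s["t"],s["force"],s["tool_pos"])
w=robot.read_camera("wrist")["frame"];c=robot.read_camera("scene");t=robot.read_camera("top")
H=hsv(c);h,sa,v=[H[...,i].astype(int) for i in range(3)]
m=((h<6)|(h>174))&(sa>170)&(v>80); m[:, :190]=0; m[220:]=0;m[:150]=0;m[:,260:]=0
ps=blob(m)[2]
H=hsv(t);h,sa,v=[H[...,i].astype(int) for i in range(3)]
m=((h<6)|(h>174))&(sa>170)&(v>80); m[:,345:]=0
pt=blob(m)[2];print(tri(t,pt,c,ps))
a=cv2.resize(w,(400,300)),cv2.resize(c["frame"][150:240,190:310],(400,300),interpolation=cv2.INTER_CUBIC)
b=cv2.resize(t["frame"][100:280,100:420],(800,450)[:2])[:300] if 0 else cv2.resize(t["frame"][125:270,120:313],(400,300))
d=cv2.resize(t["frame"][170:250,225:332],(400,300),interpolation=cv2.INTER_CUBIC)
cv2.imwrite("pics/end.png",np.vstack([np.hstack(a),np.hstack([b,d])])[:,:,::-1])
E
```

```text
23.65 [-0.33286416  0.7870343  -0.29096101] [ 0.61342    -0.24529754  0.3170639 ]
(array([ 0.58099609, -0.1544234 ,  0.2014715 ]), np.float64(0.0014155741420450636))
```

View pics/end.png

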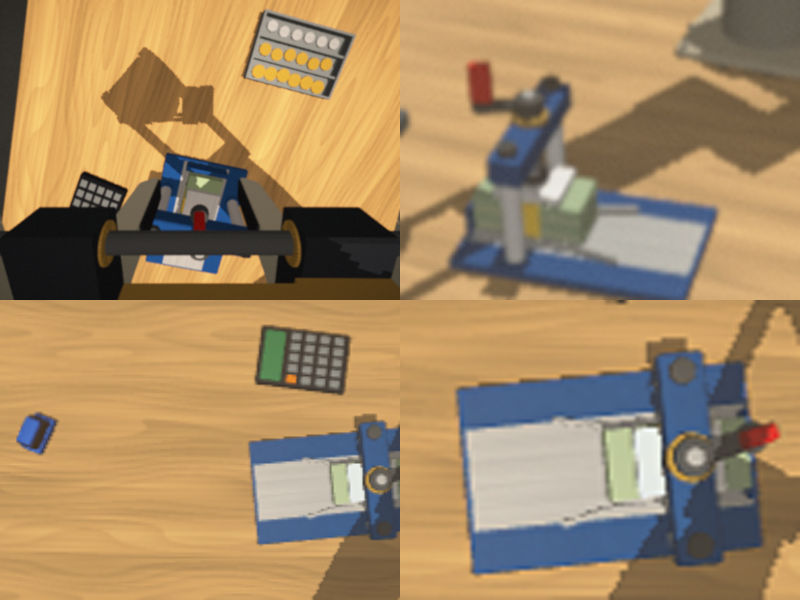

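The views show the platen on the bundle, the bundle square between the guides, and the calculator, stamp and tray in place. One numeric check of the bundle's rear edge (panel pixels 604–608) before handing in.

```bash
python3 - <<'E'
from pl import *
t=pickle.load(open("top.pkl","rb"))
for p in((604,428),(609,505)):
    P=back(t,[((p[0]-400)/3.738+225-.4,(p[1]-300)/3.75+170-.4)],.071)[0]; d=P[:2]-[.565,-.1048]
    print(d@[np.cos(-1.461),np.sin(-1.461)],d@[np.sin(1.461),np.cos(1.461)])
E
```

```text
-0.06169573842580645 0.03313868821691312
-0.06395960952102915 -0.033544008665233604
```

The rear edge lies at -62 to -64 mm, within a pixel of home (-62). The firm push against the stop agrees, so I hand in.

```bash
python3 -c "
from plant import robot
print(robot.close_job())"
```

```text
the job is handed in; nothing more can be done
None
```

The bundle is home against the back stop and clamped by about 3 mm (crank at 9.20 rad, worked out from the crank angle), nothing else on the desk was moved, and the job was handed in at about 24 s.

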